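# Put the stamp away in its hinged case

### The job

Open the wooden stamp case (its pull is under the front overhang of the lid): swing the lid all the way back until it rests on its stop, guiding it down gently without letting it drop. Then put the rubber stamp away upright in its fitted bed inside the case, turned so that it drops fully home, and let go. Leave the lid open, and the card box and the tin where they are.

Things in the scene. Friction and masses are not known exactly. Their poses are not given: they have to be found in the camera images.
- case: Plain wooden case fixed to the desk; base 150 (x) x 190 (y) x 44 mm high. Origin: centre of its underside; its -x side is the front with the pull, +x the hinge side, z up. Inside, a deck 38 mm above the desk: an ink pad is fixed on its -y half (top at 54 mm), the stamp's bed is sunk in its +y half. Two ledges behind the hinge are the lid's stop.
- lid (a joint): Lid angle, rad: 0 shut, 1.62 resting on its stop. Hollow wooden shell 78 mm high (shut case 122 mm), about 0.3 kg, almost no hinge friction: below about 1.1 rad it falls shut, beyond it falls open. Its 10 mm thick top overhangs the front wall by 36 mm and the sides by 8 mm; the overhang's underside is 112 mm above the desk when shut.
- hinge (a point): Middle of the lid's hinge line, on the case: 75 mm behind the case's centre, 44 mm above the desk. The hinge axis is the case's y axis. The point's axes are those of the case.
- pull (a point): On the lid: centre of the rounded end (11 mm radius) of its brass pull, a fin 12 mm thick along case y, 22 mm high, 37 mm out from the lid's front wall. The point is 26 mm from that wall; lid shut, 66 mm above the desk, 46 mm under the overhang, which reaches 10 mm farther. Pinch it along case y from the front, tool tilted about 40 degrees; it can turn between the fingers.
- stamp_bed (a point): Centre of the floor of the stamp's bed, 26 mm above the desk, in the case's deck: a rectangular recess 12 mm deep, 65 mm along the case's x by 31 mm along the case's y. The point's axes are those of the case.
- stamp: Rubber stamp standing on the desk, about 60 g: block 62 mm (its y) x 28 mm (its x) x 22 mm high; on it a turned wooden handle, 18 mm thick from 22 to 42 mm and 24 mm thick from 42 to 73 mm above the underside. Origin: centre of its underside, z up. Its long side goes along the bed's long side, either way round.
- card_box: Cream card box 56 x 93 x 25 mm, bystander. Origin: centre of its underside.
- clip_tin: Round tin, 71 mm across, 33 mm high, bystander. Origin: centre of its underside. A tall fixed monitor stands behind it, seen from the robot.

How it is judged:
On the way, in this order (a step that is already met when the one before it is completed fails the run):
1. the lid rests open on its stop, the stamp not yet in the case (value of joint lid above 1.55 rad and horizontal distance between stamp and stamp_bed above 0.05 m), for 0.2 s.
2. the stamp is fully down in its bed (horizontal distance between stamp and stamp_bed below 0.006 m and z of stamp in the frame of stamp_bed below 0.003 m and angle between the y axis of stamp and the x axis of stamp_bed, either way round below 0.1 rad), for 0.2 s.
At the end, for the whole second after the job is handed in: The lid rests open on its stop (over 1.55 rad); the stamp stands upright (within 0.08 rad), released and at rest, in its bed: within 6 mm of the bed's centre, its underside less than 3 mm above the bed's floor, its long side along the bed's within 0.1 rad (all of step 2 and value of joint lid above 1.55 rad and angle between stamp's own z axis and vertical below 0.08 rad and linear speed of stamp below 0.02 m/s); the robot touches nothing.
It fails at once if the lid drops or is flung (faster than 2.5 rad/s) (velocity of joint lid above 2.5 rad/s or velocity of joint lid below -2.5 rad/s).
It fails at once if the card box or tin is moved by more than 25 mm (distance of any of card_box, clip_tin from where it was at the start of the episode above 0.025 m).
It also fails if it takes over 72 s, if anything falls off the work surface, if the arm or the gripper's body presses on something with over 40 N, if the wrist force passes 120 N, or if a joint passes its speed limit or range.

### The arm

A 7-joint arm with a two-finger parallel gripper is mounted at the origin on a cart in front of the work surface, level with it; the furniture and walls round the work are solid. World frame = base frame: x ahead of the robot, y to its left, z up, the work surface at z = 0. Lengths are in m, angles in rad, forces in N, time in s.
With the tool pointing down it reaches from about 0.425 to 0.8 m from the base axis. Payload 8.3 kg.
Tool frame: the origin (TCP) lies at the very end of the fingers, on their centre line; the grasp point (between the pads) lies 19 mm behind it; z points along the fingers, y is the line along which they close (so a half turn about z gives the same grasp; the last joint's range is limited). The gripper opens to 85 mm and grips with 20 to 120 N. Pads are 22 mm wide; open, the fingers measure 114 mm over their backs; the gripper's body (76 mm by 85 mm) begins 54 mm behind the grasp point. The pads swing forward as they close: fully open they stand 13 mm farther back than shut.
Start: joints at [1.153, 0.383, 0.016, 1.37, -0.006, 1.388, -0.046], TCP at [0.217, -0.586, 0.231] pointing down, gripper open.
Joint ranges: [-2.95, 2.95], [-0.25, 2.06], [-1.52, 1.56], [0.18, 2.33], [-1.44, 4.58], [0.02, 2.06], [-3.01, 3.01]. Speed limits (rad/s): [2.39, 2.39, 3.01, 3.01, 3.14, 3.14, 3.14].

### API

Orientations are given as a unit quaternion [w, x, y, z].
In Python, from plant import robot, claw, planner, get_obs, grab_frame, nets gives the robot as it stands. Calls block until the motion is done:
- robot.move_to(position, orientation): joint-space move of the TCP to a pose.
- robot.movel(position, velocity=0.15, rot=None): straight line of the TCP; rot=None keeps the orientation; velocity is the mean speed in m/s.
- robot.set_joints(angles): joint-space move.
- claw.open_jaws() and claw.clamp(f_grip=None): open the fingers fully, or close them until they stop; f_grip is the grip in N (None keeps the last).
- robot.pause(seconds).
- planner.inverse_kinematics(position, orientation): joint angles nearest the present ones, or None.
- get_obs(): the state.
- grab_frame(name): name is "side" or "top"; returns a dict with "img" (400x640x3 uint8, red, green, blue), "mtx" (3x3 intrinsics, pixels), "world_from_camera" (4x4, takes a point from camera to world coordinates). Camera axes: x right, y down, z forward; pixel columns grow to the right and rows downward; lengths in m; the calibration is good to about 2 mm. A picture is of the moment at which its call begins. There is no depth.
A pose or a line that the arm cannot do raises robot.IKError and nothing moves.
- robot.job_done(): hands the job in; it is judged then, once.
Trained networks look in the newest picture that a camera, given by its name, has taken for a name from the list of things; names that differ only in an ending like _2 or _b are one class to them, and where a whole thing is asked for, a point or a joint stands for the part that bears it (a point fixed in the world has none). Each returns a list of dicts, best first, with "score" (0 to 1); they miss things now and then, are a little off and sometimes report something else, mostly with a low value. They report only what shows in the picture. A call takes as long as a camera call.
- nets.recognise(camera, target): "bbox" ([left, top, right, bottom] in pixels, round what is visible of it).
- nets.regions_of(camera, target): "mask" (400x640 bool, what is visible of it) and "bbox" ([left, top, right, bottom] in pixels, round what is visible of it).
- nets.mark_of(camera, target): "centre" ([row, column] in pixels: a listed point, or the origin of a listed thing).
The state is a dict: "t": time; "joints": joint angles; "dq": joint speeds; "joint_torque": joint torques, N m; "ee_pos": TCP position; "tcp_rot": TCP orientation; "force": force on the tool from outside, world axes, zero at the start; "ft_torque": the same for the moment, N m; "finger_gap": finger opening in m; "gripper_force": force on a finger pad.
Only numpy, scipy, OpenCV 4.12 (cv2) and the standard library are available. Lean on these libraries where they do the work, as an engineer would, in place of code of your own. Each camera call takes 0.05 s, during which the arm holds its last target. There are 200 camera calls.

## Working session

There is one attempt and no reset: what is moved stays moved. The work goes in short steps, each a Python script; the robot and the scene stay as the last script left them, time stands still between calls to the robot, and variables do not carry over. Pictures are saved under pics/ and viewed, at most 10 in all, crops included, and the job is handed in when it is done.

```bash
ls; mkdir -p pics
cat > h.py <<'E'
import numpy as np, cv2
from scipy.spatial.transform import Rotation as R
from plant import robot, claw, planner, get_obs, grab_frame, nets
def q(M):
    a=R.from_matrix(M).as_quat(); return [a[3],a[0],a[1],a[2]]
def ray(f,rc):
    K=f["mtx"];T=f["world_from_camera"]
    d=T[:3,:3]@np.linalg.inv(K)@np.array([rc[1],rc[0],1.]); return T[:3,3],d/np.linalg.norm(d)
def atz(f,rc,z):
    o,d=ray(f,rc); return o+d*(z-o[2])/d[2]
def tri(a,b):
    (o,d),(p,e)=a,b
    s=np.linalg.lstsq(np.c_[d,-e],p-o,rcond=None)[0]
    A=o+s[0]*d;B=p+s[1]*e
    return (A+B)/2,np.linalg.norm(A-B)
def proj(f,P):
    T=np.linalg.inv(f["world_from_camera"]); c=T[:3,:3]@np.asarray(P)+T[:3,3]; u=f["mtx"]@c; return u[:2]/u[2]
E
cat > a.py <<'E'
from h import *
np.set_printoptions(precision=4,suppress=True)
F={}
for c in("side","top"):
    F[c]=grab_frame(c); cv2.imwrite(f"pics/{c}0.png",F[c]["img"][:,:,::-1]); print(c,F[c]["world_from_camera"])
for n in["case","lid","hinge","pull","stamp_bed","stamp","card_box","clip_tin"]:
    r={}
    for c in F:
        m=nets.mark_of(c,n); b=nets.recognise(c,n)
        print(n,c,[(np.round(x["centre"],1),round(x["score"],2)) for x in m[:2]],[(np.round(x["bbox"]),round(x["score"],2)) for x in b[:2]])
        if m:
            r[c]=ray(F[c],m[0]["centre"])
            if n in("case","stamp","card_box","clip_tin"):print("  z0",atz(F[c],m[0]["centre"],0))
    if len(r)==2: print("  tri",tri(r["side"],r["top"]))
print(get_obs())
E
python3 a.py
```

```text
pics
plant.py
side [[-0.9035  0.2414 -0.3542  0.8291]
 [ 0.4282  0.4704 -0.7716  0.4546]
 [-0.0197 -0.8488 -0.5284  0.5274]
 [ 0.      0.      0.      1.    ]]
top [[ 0.027  -0.9966  0.0781  0.4401]
 [-0.9994 -0.0253  0.0222 -0.2285]
 [-0.0201 -0.0787 -0.9967  0.9313]
 [ 0.      0.      0.      1.    ]]
case side [(array([248.1, 310.3]), 0.61)] [(array([242., 167., 370., 288.]), 0.67), (array([243., 169., 371., 263.]), 0.5)]
  z0 [ 0.5668 -0.1473  0.    ]
case top [] [(array([235., 119., 361., 242.]), 0.64), (array([387., 211., 415., 229.]), 0.19)]Traceback (most recent call last):
  File "a.py", line 9, in <module>
    m=nets.mark_of(c,n); b=nets.recognise(c,n)
ValueError: it knows: card_box, case, clip_tin, hinge, pull, stamp, stamp_bed
```

```bash
sed -i 's/"lid",//; s/{c}0.png/{c}1.png/' a.py; python3 a.py | grep -v '^ \['
```

```text
side [[-0.9035  0.2414 -0.3542  0.8291]
top [[ 0.027  -0.9966  0.0781  0.4401]
case side [(array([247.7, 311.2]), 0.62)] [(array([243., 167., 370., 292.]), 0.75)]
  z0 [ 0.5646 -0.1477  0.    ]
case top [(array([180.8, 296.2]), 0.76)] [(array([237., 120., 360., 241.]), 0.89)]
  z0 [ 0.5738 -0.1437  0.    ]
  tri (array([ 0.5701, -0.1428,  0.0058]), np.float64(0.006264195871084261))
hinge side [(array([256.7, 300.8]), 0.94)] [(array([240., 169., 371., 292.]), 0.67)]
hinge top [] [(array([237., 117., 360., 241.]), 0.74)]
pull side [] [(array([242., 168., 369., 261.]), 0.92)]
pull top [(array([203. , 325.7]), 0.8)] [(array([233., 120., 359., 239.]), 0.87)]
stamp_bed side [(array([195.1, 361.3]), 0.55)] [(array([240., 168., 368., 292.]), 0.9)]
stamp_bed top [] [(array([237., 120., 362., 240.]), 0.81)]
stamp side [] [(array([293., 158., 299., 168.]), 0.42)]
stamp top [(array([219.1, 399.8]), 0.67)] [(array([391., 213., 412., 227.]), 0.77), (array([238., 119., 358., 243.]), 0.27)]
  z0 [ 0.482  -0.4105  0.    ]
card_box side [(array([196.5, 362.6]), 0.61)] [(array([364., 181., 390., 209.])
[... 374 characters left out ...]
([154. , 400.1]), 0.75)] [(array([386., 132., 416., 163.]), 0.57)]
  z0 [ 0.6498 -0.4096  0.    ]
  tri (array([ 0.6566, -0.4132, -0.0085]), np.float64(0.010055653988272958))
{'t': 1.8, 'joints': array([ 1.1531,  0.3834,  0.0164,  1.3701, -0.0063,  1.3882, -0.0465]), 'dq': array([-0.0002, -0.001 , -0.0008, -0.0002,  0.0007, -0.0003,  0.0013]), 'joint_torque': array([  0.0006, -62.7325,   0.8431, -37.2074,   0.0166,   0.0029,
        -0.0001]), 'ee_pos': array([ 0.2172, -0.586 ,  0.2313]), 'tcp_rot': array([-0.    ,  0.9843,  0.1765,  0.    ]), 'force': array([ 0.1404, -0.0872,  0.1824]), 'ft_torque': array([ 0.0183, -0.0488, -0.0298]), 'gripper_force': 0.0, 'finger_gap': 0.08531764224793999}
```

View pics/side0.png

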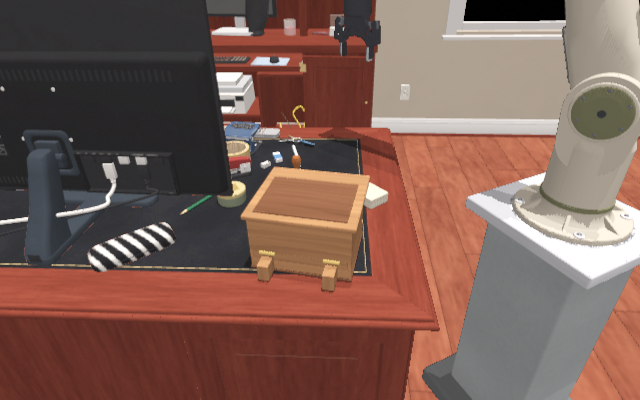

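View pics/top0.png

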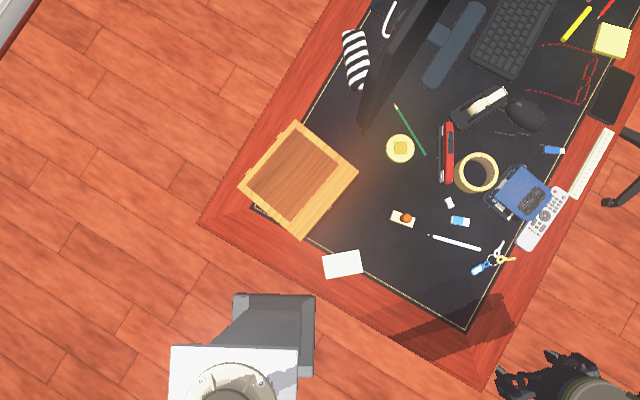

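Side view: the case is shut with its hinges at (267,253)/(330,265) facing the side camera, and the stamp is mostly hidden behind it near (296,160). Top view: lid outline corners are about (296,120), (358,172), (303,240), (238,187), so the front faces lower right. The stamp is at (403,218), the tin at (400,148), the card box at (342,264). Next I fit the case and stamp poses to the masks.

```bash
cat > fit.py <<'E'
from h import *
from scipy.optimize import minimize
def box(x0,x1,y0,y1,z0,z1): return np.array([[x,y,z] for x in(x0,x1) for y in(y0,y1) for z in(z0,z1)])
def cyl(r,z0,z1): return np.array([[r*np.cos(a),r*np.sin(a),z] for a in np.arange(0,6.28,.4) for z in(z0,z1)])
CASE=[box(-.075,.075,-.095,.095,0,.112),box(-.111,.075,-.103,.103,.112,.122)]
STAMP=[box(-.014,.014,-.031,.031,0,.022),cyl(.009,.022,.042),cyl(.012,.042,.073)]
S=4
def render(f,parts,p):
    im=np.zeros((400*S,640*S),np.uint8); c,s=np.cos(p[2]),np.sin(p[2])
    for P in parts:
        W=P@np.array([[c,-s,0],[s,c,0],[0,0,1]]).T+[p[0],p[1],0]
        h=cv2.convexHull(np.array([(proj(f,w)+.5)*S for w in W],np.float32)).astype(np.int32)
        cv2.fillConvexPoly(im,h,1)
    return cv2.resize(im.astype(np.float32),(640,400),interpolation=cv2.INTER_AREA)
def fit(obs,parts,p0):
    def cost(p): return sum(1-np.minimum(a:=render(f,parts,p),m).sum()/np.maximum(a,m).sum() for f,m in obs)
    r=minimize(cost,p0,method="Nelder-Mead",options=dict(initial_simplex=np.array(p0)+np.array([[0,0,0],[.012,0,0],[0,.012,0],[0,0,.15]]),xatol=1e-4,fatol=1e-4))
    return r.x,r.fun
E
cat > b.py <<'E'
from fit import *
np.set_printoptions(precision=4,suppress=True)
F={c:grab_frame(c) for c in("top","side")}
M={}
for c in F:
    r=nets.regions_of(c,"case"); print(c,[(x["score"],x["bbox"]) for x in r[:2]]); M[c]=r[0]["mask"].astype(np.float32)
for v in(["top"],["side"],["top","side"]):
    print(v,fit([(F[c],M[c]) for c in v],CASE,[.57,-.143,.9]))
r=nets.regions_of("top","stamp"); print([(x["score"],x["bbox"]) for x in r[:2]])
m=r[0]["mask"].astype(np.float32); print(m.sum())
best=sorted([fit([(F["top"],m)],STAMP,[.482,-.41,a])for a in(0,.5,1,1.57,2.1,2.6)],key=lambda t:t[1]); print(best)
im=F["top"]["img"][:,:,::-1].copy()
im[:,:,1][cv2.morphologyEx((render(F["top"],STAMP,best[0][0])>.5).astype(np.uint8),cv2.MORPH_GRADIENT,np.ones((2,2)))>0]=255
A=[cv2.resize(x[195:240,375:430],None,fx=7,fy=7,interpolation=0) for x in (F["top"]["img"][:,:,::-1],im)]
cv2.imwrite("pics/stamp.png",np.hstack(A))
E
python3 b.py
```

```text
top [(0.87, [235.3, 122.6, 358.8, 238.9])]
side [(0.57, [239.5, 167.1, 369.0, 290.5])]
['top'] (array([ 0.5732, -0.1429,  0.8968]), np.float64(0.031622231006622314))
['side'] (array([ 0.5714, -0.1413,  0.9099]), np.float64(0.0390506386756897))
['top', 'side'] (array([ 0.5714, -0.1423,  0.9093]), np.float64(0.07704854011535645))
[(0.87, [388.5, 212.1, 411.4, 229.2]), (0.67, [385.7, 135.4, 415.3, 163.0])]
298.0
[(array([ 0.4828, -0.4124, -0.2616]), np.float64(0.1068803071975708)), (array([ 0.4829, -0.4118, -0.268 ]), np.float64(0.1096070408821106)), (array([ 0.4831, -0.4125,  2.8758]), np.float64(0.11090153455734253)), (array([ 0.4829, -0.412 ,  2.8642]), np.float64(0.11138194799423218)), (array([ 0.4824, -0.4122,  2.8581]), np.float64(0.11312979459762573)), (array([ 0.4729, -0.4134,  1.1552]), np.float64(0.6065901517868042))]
```

View pics/stamp.png

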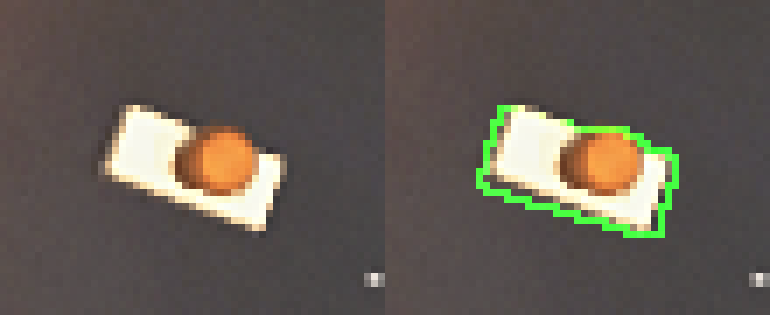

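The overlay hugs the white block (388–411, 212–229) with the orange handle, so the stamp yaw of about -0.265 is credible. The case fits agree to 2 mm and 0.01 rad. Next I check IK over the lid arc.

```bash
cat >> h.py <<'E'
CX,CY,YAW=.572,-.142,.905
X=np.array([np.cos(YAW),np.sin(YAW),0]);Y=np.array([-X[1],X[0],0]);Z=np.array([0,0,1.]);C=np.array([CX,CY,0])
def rot(t,s):
    z=-np.cos(t)*Z+np.sin(t)*X; y=s*Y; return np.c_[np.cross(y,z),y,z]
def pull(a):
    b=np.arctan2(.022,-.176)-a; r=np.hypot(.022,.176)
    return C+.075*X+.044*Z+r*(np.cos(b)*X+np.sin(b)*Z)
def tcp(a,t,s,back=0): M=rot(t,s); return pull(a)+M[:,2]*(.019-back),q(M)
E
cat > c.py <<'E'
from h import *
np.set_printoptions(precision=2,suppress=True,linewidth=150)
for s in(1,-1):
  for t0 in(40,48):
   for t1 in(40,20,0):
    print(s,t0,t1)
    L=[tcp(0,np.radians(t0),s,b) for b in(.16,.1)]+[tcp(a,np.radians(t0+(t1-t0)*a/1.62),s) for a in np.linspace(0,1.62,9)]
    L.append(tcp(1.62,np.radians(t1),s,.1))
    J=[planner.inverse_kinematics(list(p),o) for p,o in L]
    if any(j is None for j in J): print([j is not None for j in J]); continue
    J=np.array(J); print(J[[0,1,2,6,10,11]], np.abs(np.diff(J,axis=0)).max(0))
E
python3 c.py
```

```text
1 40 40
[[ 0.71  0.38  0.28  1.73 -0.77  1.39 -2.54]
 [ 0.67  0.41  0.24  1.79 -0.81  1.28 -2.52]
 [ 0.62  0.5   0.16  1.87 -0.9   1.09 -2.48]
 [ 0.49  0.32  0.16  1.8  -0.83  1.17 -2.77]
 [ 0.27  0.31  0.13  1.73 -0.84  1.06 -3.01]
 [-0.5   0.53  1.37  1.69 -1.2   1.59 -2.79]] [0.77 0.22 1.24 0.07 0.36 0.53 0.22]
1 40 20
[[ 0.71  0.38  0.28  1.73 -0.77  1.39 -2.54]
 [ 0.67  0.41  0.24  1.79 -0.81  1.28 -2.52]
 [ 0.62  0.5   0.16  1.87 -0.9   1.09 -2.48]
 [ 0.41  0.28  0.15  1.76 -0.63  1.12 -2.97]
 [ 1.06  0.66 -1.28  1.53  0.41  1.16  2.29]
 [ 1.12  0.54 -1.28  1.41  0.26  1.32  2.39]] [1.8  0.35 2.64 0.12 1.31 0.4  5.26]
1 40 0
[[ 0.71  0.38  0.28  1.73 -0.77  1.39 -2.54]
 [ 0.67  0.41  0.24  1.79 -0.81  1.28 -2.52]
 [ 0.62  0.5   0.16  1.87 -0.9   1.09 -2.48]
 [ 1.36  0.6  -1.28  1.67  0.3   1.11  2.56]
 [ 0.79  0.77 -1.29  1.33  0.74  1.55  2.06]
 [ 0.74  0.7  -1.29  1.16  0.67  1.72  2.12]] [0.98 0.31 1.45 0.18 0.85 0.19 5.55]
1 48 40
[[ 0.79  0.47  0.3   1.72 -0.89  1.48 -2.4 ]
 [ 0.75  0.49  0.25  1.79 -0.93  1.37 -2.38]
 [ 0.68  0.56  0.16  1.86 -1.02  1.19 -2.34]
 [ 0.51  0
[... 1993 characters left out ...]
0.47  1.64 -0.62  1.17 -0.01]] [0.11 0.1  0.04 0.08 0.06 0.21 0.09]
-1 48 20
[[ 1.27  0.48 -0.32  1.69 -0.67  1.34  0.57]
 [ 1.22  0.51 -0.35  1.76 -0.69  1.21  0.59]
 [ 1.13  0.6  -0.39  1.84 -0.75  1.01  0.62]
 [ 0.9   0.32 -0.4   1.76 -0.54  1.06  0.12]
 [ 0.57  0.37 -0.47  1.55 -0.15  1.09 -0.47]
 [ 0.63  0.29 -0.47  1.43 -0.19  1.29 -0.44]] [0.09 0.09 0.04 0.11 0.11 0.2  0.15]
-1 48 0
[[ 1.27  0.48 -0.32  1.69 -0.67  1.34  0.57]
 [ 1.22  0.51 -0.35  1.76 -0.69  1.21  0.59]
 [ 1.13  0.6  -0.39  1.84 -0.75  1.01  0.62]
 [ 0.8   0.3  -0.39  1.71 -0.34  1.07 -0.09]
 [ 0.41  0.48 -0.53  1.35  0.24  1.37 -0.79]
 [ 0.39  0.45 -0.53  1.18  0.22  1.57 -0.77]] [0.1  0.11 0.05 0.18 0.15 0.2  0.19]
```

```bash
cat > d.py <<'E'
from h import *
np.set_printoptions(precision=3,suppress=True)
t=np.radians(43)
def st(n): o=get_obs(); print(n,round(o["t"],2),o["ee_pos"],o["force"],round(o["finger_gap"],4),o["gripper_force"])
robot.move_to(*map(list,tcp(0,t,-1,.16))); st("standoff")
robot.movel(list(tcp(0,t,-1,.05)[0]),velocity=.12); st("near")
robot.movel(list(tcp(0,t,-1)[0]),velocity=.06); st("at")
claw.clamp(f_grip=20); st("clamp")
E
python3 d.py
```

```text
standoff 3.42 [ 0.45  -0.298  0.169] [0.209 0.016 0.242] 0.0854 0.0
near 4.48 [ 0.497 -0.239  0.089] [ 0.36  -0.723  0.659] 0.0855 0.0
at 5.47 [ 0.518 -0.212  0.052] [ 0.359 -0.17   0.433] 0.0853 0.0
clamp 6.12 [ 0.518 -0.211  0.052] [-1.219  0.59   1.942] 0.0116 25.12440138612874
```

The gap of 11.6 mm matches the fin. Swing the lid.

```bash
cat > e.py <<'E'
from h import *
np.set_printoptions(precision=3,suppress=True)
for a in np.linspace(0,1.62,13)[1:]:
    p,o=tcp(a,np.radians(43-20*a/1.62),-1)
    robot.movel(list(p),velocity=.08,rot=o)
    b=get_obs(); print(round(a,2),round(b["t"],2),b["ee_pos"]-p,b["force"],round(b["finger_gap"],4))
    if np.linalg.norm(b["force"])>45 or b["finger_gap"]<.008: print("STOP");break
f=grab_frame("side");cv2.imwrite("pics/open_side.png",f["img"][:,:,::-1])
E
python3 e.py
```

```text
0.14 6.57 [ 0. -0.  0.] [ 0.044 -0.149 -0.225] 0.0112
0.27 7.01 [ 0. -0. -0.] [ 2.678 -0.022 -0.799] 0.0118
0.4 7.45 [ 0. -0. -0.] [ 4.284 -0.963 -1.017] 0.0119
0.54 7.89 [ 0. -0. -0.] [ 6.414 -0.367 -2.151] 0.0118
0.68 8.33 [ 0.    -0.001 -0.001] [ 6.178 -0.919 -1.349] 0.0115
0.81 8.78 [-0.    -0.001 -0.001] [ 4.818 -1.849 -1.354] 0.0117
0.94 9.22 [-0.    -0.001 -0.001] [ 5.127 -0.909 -0.725] 0.0121
1.08 9.66 [ 0.    -0.001 -0.001] [ 6.093 -2.156 -0.768] 0.0115
1.22 10.1 [ 0.    -0.001 -0.001] [ 6.582 -2.709 -0.323] 0.0117
1.35 10.54 [ 0.001 -0.002 -0.001] [ 7.408 -4.935 -1.848] 0.0113
1.48 10.98 [ 0.001 -0.002 -0.001] [ 6.454 -4.434 -0.469] 0.0119
1.62 11.43 [ 0.001 -0.002 -0.001] [ 6.966 -4.876 -0.395] 0.0115
```

View pics/open_side.png

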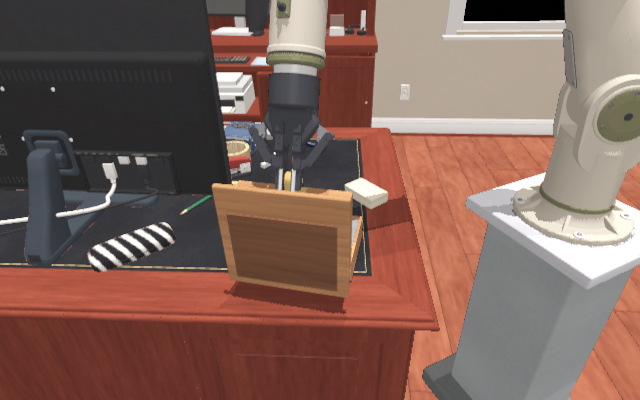

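The lid stands upright on the hinge side, with the fin pinched at (290,180). I'll press it lightly against the stop, release, retreat and look.

```bash
cat > f.py <<'E'
from h import *
from fit import *
np.set_printoptions(precision=4,suppress=True)
t=np.radians(23)
for a in(1.64,1.66):
    robot.movel(list(tcp(a,t,-1)[0]),velocity=.03); print(get_obs()["force"])
    if np.linalg.norm(get_obs()["force"][:2])>20:break
claw.open_jaws()
p=get_obs()["ee_pos"]
robot.movel(list(p-rot(t,-1)[:,2]*.09),velocity=.15)
robot.set_joints([1.6,.2,0,1.5,0,1.4,0]) if 0 else robot.set_joints([1.153,.25,.016,1.37,-.006,1.388,-.046])
F={}
for c in("top","side"):
    F[c]=grab_frame(c);cv2.imwrite(f"pics/{c}2.png",F[c]["img"][:,:,::-1])
    for n in("stamp_bed","hinge","pull","case","stamp","card_box","clip_tin"):
        m=nets.mark_of(c,n)
        for x in m[:1]: print(c,n,x["centre"],round(x["score"],2),"z26",atz(F[c],x["centre"],.026) if n=="stamp_bed" else atz(F[c],x["centre"],{"hinge":.044,"pull":pull(1.62)[2]}.get(n,0)))
print("pull exp",pull(1.62),"hinge exp",C+.075*X,"bed nominal",C+.047*Y)
r=nets.regions_of("top","stamp");print(r[0]["score"],r[0]["bbox"])
m=r[0]["mask"].astype(np.float32);print(fit([(F["top"],m)],STAMP,[.4828,-.412,-.265]))
cv2.imwrite("pics/bed.png",cv2.resize(F["top"]["img"][110:250,230:370,::-1],None,fx=4.2,fy=4.2,interpolation=cv2.INTER_CUBIC))
print(get_obs()["t"],get_obs()["ee_pos"])
np.save("F.npy",F,allow_pickle=True)
E
python3 f.py
```

```text
[ 6.4234 -5.3993  0.0356]
[-12.3849 -11.1513  13.5325]
top stamp_bed [193.5, 288.1] 0.97 z26 [ 0.5376 -0.1269  0.026 ]
top hinge [156.5, 268.7] 0.77 z26 [ 0.6263 -0.0777  0.044 ]
top pull [132.4, 246.2] 0.63 z26 [ 0.6374 -0.0604  0.2187]
top case [183.5, 297.8] 0.72 z26 [ 0.5669 -0.1481  0.    ]
top stamp [220.3, 399.4] 0.85 z26 [ 0.4789 -0.4095  0.    ]
top card_box [264.3, 339.7] 0.89 z26 [ 0.3639 -0.2605  0.    ]
top clip_tin [149.0, 396.6] 0.75 z26 [ 0.6627 -0.4004  0.    ]
side pull [181.3, 287.5] 0.92 z26 [ 0.6393 -0.0587  0.2187]
side stamp [181.5, 298.4] 0.59 z26 [ 0.4801 -0.4085  0.    ]
side card_box [195.4, 363.3] 0.97 z26 [ 0.367  -0.2734  0.    ]
pull exp [ 0.6372 -0.0589  0.2187] hinge exp [ 0.6183 -0.083   0.    ] bed nominal [ 0.535 -0.113  0.   ]
0.57 [387.8, 211.2, 413.1, 227.5]
(array([ 0.4845, -0.4108, -0.3376]), np.float64(0.10082340240478516))
16.6167 [ 0.2162 -0.5835  0.3145]
```

View pics/bed.png

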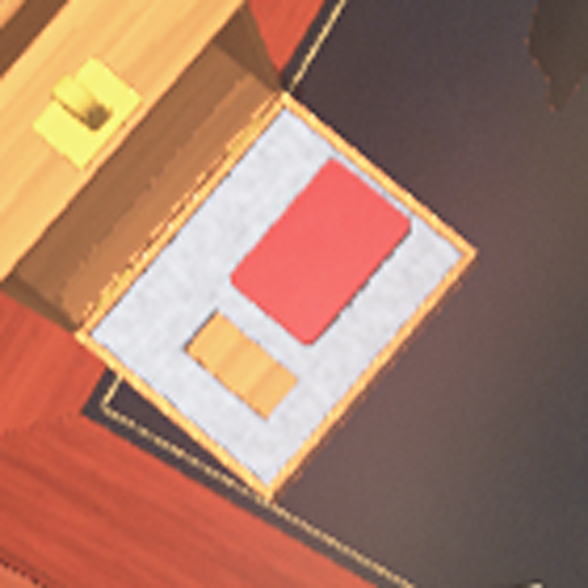

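Top crop: the lid stays open with the fin at crop (88,110), and the bed is the wood rectangle with crop corners of about (218,312), (298,378), (265,418), (184,348). The ink pad is red. Next I refine bed and stamp geometry by colour.

```bash
cat > g.py <<'E'
from h import *
np.set_printoptions(precision=4,suppress=True)
F=np.load("F.npy",allow_pickle=True).item(); f=F["top"]
def rect(mask,off,k,z,near):
    n,l,s,c=cv2.connectedComponentsWithStats(mask.astype(np.uint8))
    i=l[int((near[1]-off[1])*k),int((near[0]-off[0])*k)]
    cs,_=cv2.findContours((l==i).astype(np.uint8),0,cv2.CHAIN_APPROX_NONE); p=max(cs,key=cv2.contourArea)[:,0].astype(float)
    W=np.array([atz(f,((v+.5)/k-.5+off[1],(u+.5)/k-.5+off[0]),z)[:2] for u,v in p])
    r=cv2.minAreaRect((W*1e4).astype(np.float32)); b=cv2.boxPoints(r)/1e4
    e=[b[1]-b[0],b[2]-b[1]]; e=max(e,key=np.linalg.norm)
    print(np.array(r[0])/1e4,np.array(r[1])/10,"mm; long axis angle",np.arctan2(e[1],e[0])%np.pi, "area mm2",cv2.contourArea((W*1e3).astype(np.float32)))
def crop(x0,x1,y0,y1,k=8): return cv2.resize(f["img"][y0:y1,x0:x1],None,fx=k,fy=k,interpolation=cv2.INTER_CUBIC).astype(int)
a=crop(265,320,175,220); sat=a.max(2)-a.min(2)
# wood vs grey deck, red pad excluded
print("bed");
for th in(35,50,65): rect(cv2.erode(((sat>th)&(a[:,:,1]>a[:,:,2]+20)&(a[:,:,1]>130)).astype(np.uint8),np.ones((1,1))),(265,175),8,.038,(287,196))
a=crop(380,420,200,240)
print("stamp")
for th in(100,130,160): rect(a[:,:,0]>th,(380,200),8,.022,(393,216))
# case rim: deck grey
a=crop(240,350,125,232); sat=a.max(2)-a.min(2)
print("deck (139?x179?)")
rect((a.min(2)>150)&(sat<40),(240,125),8,.038,(265,188))
E
python3 g.py
```

```text
bed
[ 0.5288 -0.1257] [64.0193 31.6203] mm; long axis angle 0.8997538 area mm2 1916.920695228735
[ 0.5288 -0.1257] [64.0193 31.6203] mm; long axis angle 0.8997538 area mm2 1915.386519581778
[ 0.5288 -0.1256] [63.9036 31.2855] mm; long axis angle 0.90063435 area mm2 1888.8451613254147
stamp
[ 0.4843 -0.4125] [62.2749 32.9673] mm; long axis angle 1.2513309 area mm2 1767.449683968909
[ 0.4842 -0.4126] [61.1167 31.6278] mm; long axis angle 1.249138 area mm2 1653.7862979890779
[ 0.4841 -0.4128] [60.046  30.5313] mm; long axis angle 1.248293 area mm2 1424.2736351657659
deck (139?x179?)
[ 0.5713 -0.1448] [138.019 178.113] mm; long axis angle 2.4670684 area mm2 24267.081608934328
```

```bash
cat >> h.py <<'E'
def down(a):
    y=np.array([np.cos(a),np.sin(a),0]); z=-Z; return q(np.c_[np.cross(y,z),y,z])
def st(n): o=get_obs(); print(n,round(o["t"],2),o["ee_pos"],o["force"],round(o["finger_gap"],4),round(o["gripper_force"],1))
E
cat > i.py <<'E'
from h import *
np.set_printoptions(precision=3,suppress=True)
S=[.4841,-.4126]; B=[.5288,-.1257]
for a in(1.25-np.pi/2,1.25+np.pi/2):
    print("sq",planner.inverse_kinematics([*S,.007],down(a)))
for k in(0,np.pi):
    print("grip",[planner.inverse_kinematics(p,down(a+k)) for p,a in(([*S,.038],1.25),([*B,.2],.9),([*B,.064],.9))])
E
python3 i.py
```

```text
sq [ 0.829  0.611 -0.24   1.57   0.165  0.98   0.218]
sq [ 0.566  0.598  0.124  1.584 -0.085  0.964 -2.745]
grip [array([ 0.943,  0.596, -0.402,  1.545,  0.256,  1.053,  1.726]), array([ 0.651,  0.276, -0.573,  1.624,  0.154,  1.288,  0.951]), array([ 0.639,  0.418, -0.572,  1.781,  0.261,  1.019,  0.868])]
grip [array([ 0.72 ,  0.562, -0.088,  1.557,  0.055,  1.025, -1.275]), array([ 0.5  ,  0.251, -0.387,  1.631,  0.098,  1.279, -2.146]), array([ 0.473,  0.382, -0.363,  1.788,  0.158,  1.   , -2.194])]
```

```bash
cat > j.py <<'E'
from h import *
np.set_printoptions(precision=4,suppress=True)
S=[.4841,-.4126]; a=1.25
robot.move_to([*S,.16],down(a-np.pi/2)); st("above")
robot.movel([*S,.008],velocity=.12); st("low")
claw.clamp(f_grip=20); st("squeeze")
claw.open_jaws()
robot.movel([*S,.11],velocity=.15)
robot.movel([*S,.111],velocity=.1,rot=down(a)) if 0 else robot.move_to([*S,.11],down(a))
robot.movel([*S,.039],velocity=.1); st("handle")
claw.clamp(f_grip=30); st("grip")
robot.movel([*S,.16],velocity=.12); st("lifted")
f=grab_frame("top"); cv2.imwrite("pics/lift.png",cv2.resize(f["img"][140:290,320:480,::-1],None,fx=4,fy=4,interpolation=2))
E
python3 j.py
```

```text
above 17.94 [ 0.4827 -0.4151  0.161 ] [-0.9567 -0.4056 -0.1363] 0.0856 0.0
low 19.36 [ 0.4847 -0.413   0.009 ] [0.6258 0.365  1.0908] 0.0854 0.0
squeeze 19.92 [ 0.4842 -0.4127  0.0082] [-0.4993  0.0779  1.6291] 0.0277 21.7
handle 23.52 [ 0.4846 -0.4128  0.0397] [ 0.3886 -0.1885  0.4425] 0.0853 0.0
grip 24.12 [ 0.4842 -0.4129  0.0393] [-0.8655 -0.5708  2.6662] 0.0222 29.2
lifted 25.28 [ 0.4836 -0.4123  0.1589] [-0.1087  0.715  -1.4203] 0.0222 29.3
```

```bash
cat > k.py <<'E'
from h import *
np.set_printoptions(precision=4,suppress=True)
B=[.5288,-.1257]
robot.move_to([*B,.15],down(.9)); st("above")
robot.movel([*B,.092],velocity=.1); robot.pause(.2); st("over")
f=grab_frame("top"); np.save("F3.npy",{"top":f},allow_pickle=True)
im=f["img"][130:250,230:350,::-1]
cv2.imwrite("pics/over.png",np.hstack([cv2.resize(im,None,fx=4,fy=4,interpolation=2),cv2.resize(cv2.imread("pics/lift.png"),(320,300))[:480] if 0 else cv2.copyMakeBorder(cv2.resize(cv2.imread("pics/lift.png"),(320,300)),0,180,0,0,0)]))
E
python3 k.py
```

```text
above 26.45 [ 0.5287 -0.1273  0.1499] [0.518  0.6302 0.104 ] 0.0219 29.4
over 27.38 [ 0.5293 -0.1258  0.0928] [-0.7617  0.1641 -0.6914] 0.0221 29.4
```

View pics/over.png

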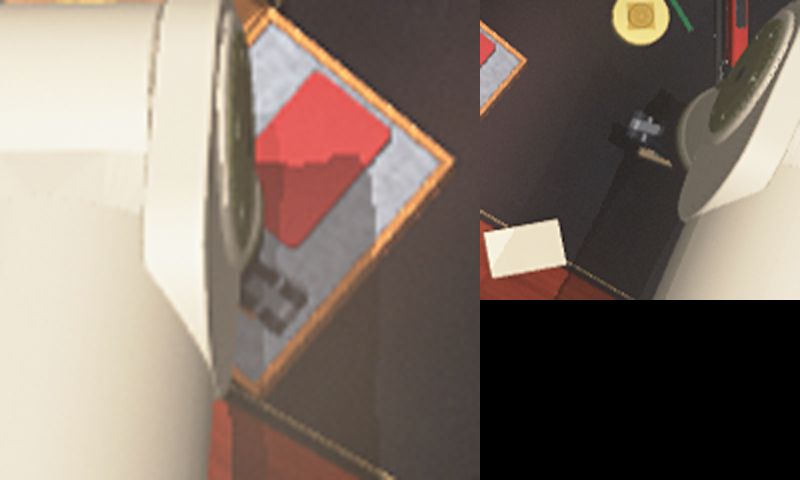

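The forearm hides the bed (crop left half), so I'll insert by feel with small steps and a short search.

```bash
cat > l.py <<'E'
from h import *
np.set_printoptions(precision=4,suppress=True)
B=np.array([.5288,-.1257]); yaw=.9
x=np.array([np.cos(yaw),np.sin(yaw)]);y=np.array([-x[1],x[0]])
def fz(): robot.pause(.08); return np.mean([get_obs()["force"][2] for _ in range(3)])
def go(off,z): robot.movel([*(B+off[0]*x+off[1]*y),z],velocity=.04)
go((0,0),.081); robot.pause(.2); f0=fz(); print("f0",f0)
def descend(off,z,zend):
    while z>zend:
        z-=.001; go(off,z); f=fz()-f0
        if f>5: return z,f
    return z,f
z,f=descend((0,0),.081,.0655); st(f"first {z:.4f} {f:.1f}")
if z>.070:
    zc=z
    for off in [(s*r,t*r) for r in(.0012,.0024) for s,t in((0,1),(0,-1),(1,0),(-1,0),(1,1),(-1,1),(-1,-1),(1,-1))]:
        if get_obs()["t"]>50: break
        go(off,zc+.0005); go(off,zc-.0005); f=fz()-f0; print(np.array(off)*1e3,round(f,1))
        if f<4:
            z,f=descend(off,zc-.0005,.0655); print(" desc",round(z,4),round(f,1))
            if z<.070: break
            go(off,zc+.001)
st("end")
E
python3 l.py
```

```text
f0 0.2525209082613198
first 0.0750 5.8 30.14 [ 0.5298 -0.1255  0.0759] [0.949  0.4162 6.0827] 0.0221 29.9
[0.  1.2] 8.7
[ 0.  -1.2] -1.4
 desc 0.0655 0.4
end 34.31 [ 0.5297 -0.1265  0.0655] [0.9899 0.8466 0.6507] 0.0218 29.5
```

It dropped in at −1.2 mm. Seat it, release and inspect.

```bash
cat > m.py <<'E'
from h import *
np.set_printoptions(precision=4,suppress=True)
p=get_obs()["ee_pos"].copy(); z=.0655
while z>.062:
    z-=.0005; robot.movel([p[0],p[1],z],velocity=.03); robot.pause(.08)
    if get_obs()["force"][2]>5: break
st(f"seat {z:.4f}")
claw.open_jaws(); robot.pause(.2)
robot.movel([p[0],p[1],.2],velocity=.1); st("up")
robot.set_joints([1.153,.25,.016,1.37,-.006,1.388,-.046]); st("away")
f=grab_frame("top"); cv2.imwrite("pics/fin.png",cv2.resize(f["img"][110:250,230:370,::-1],None,fx=4.2,fy=4.2,interpolation=2))
for n in("card_box","clip_tin","pull","stamp"):
    m=nets.mark_of("top",n); print(n,m[0]["centre"] if m else None)
B=np.array([.5288,-.1257,0])
print("handle top expected px",proj(f,B+[0,0,.026+.073]),"block top",proj(f,B+[0,0,.048]))
np.save("F4.npy",{"top":f},allow_pickle=True)
E
python3 m.py
```

```text
seat 0.0645 34.98 [ 0.5299 -0.1267  0.0651] [-1.1735  0.6364  8.5049] 0.0222 29.8
up 37.32 [ 0.5293 -0.1264  0.1993] [-0.2418  0.7207 -0.668 ] 0.0855 0.0
away 39.35 [ 0.2178 -0.5827  0.3141] [-0.0312  0.6355 -0.223 ] 0.0855 0.0
card_box [267.1, 342.2]
clip_tin [151.1, 399.2]
pull [133.8, 245.1]
stamp [197.3, 289.2]
handle top expected px [284.0301 193.7854] block top [286.5289 196.0674]
```

View pics/fin.png

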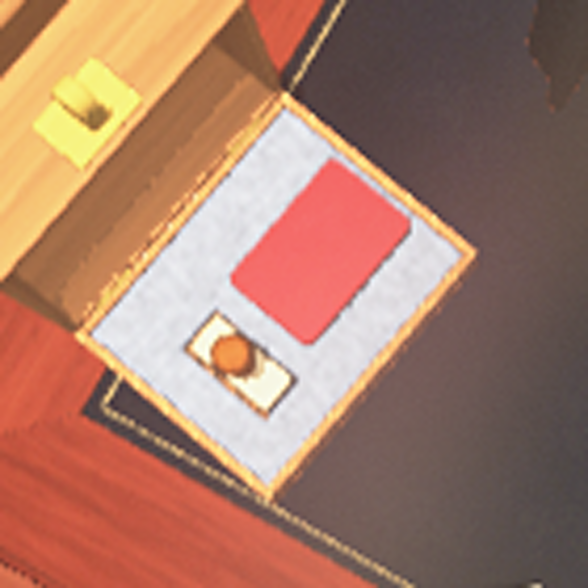

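The stamp sits inside the bed outline with an even rim all round (crop (184–298, 312–418)). Its handle is at (233,353), where an upright, seated stamp should show it, and the lid is open. Hand in.

```bash
python3 -c "
from h import *
print(robot.job_done())"
```

```text
the job is handed in; nothing more can be done
None
```

The lid is open on its stop, the stamp is seated upright in its bed and released, the card box and tin were left alone, and the job is handed in at about 40 s on the robot's clock; the interface returned no verdict.

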